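Clamp the spindle of the animation disc spinner and hold its run paddle

TASK

In the disc spinner's upright chuck stands a loose steel spindle: turn the chuck's sleeve clockwise (seen from above) until the three jaws grip the spindle tightly, and let go of the sleeve. Only then press the spring-loaded run paddle down with the fingers until its top is level, flush with the two side rails, and finish while still holding it there: do not let go of the paddle. Leave the brush pot, the tape roll and the glue bottle where they stand.

Things in the scene. Friction and masses are not known exactly. Their poses are not given: they have to be found in the camera images.
- spinner: Disc spinner, fixed to the table: a grey motor box 130 x 130 mm and 55 mm high with an upright dark steel chuck in the middle of its top. Origin: centre of its underside, on the table; z up, along the chuck's axis. It may stand to the left or to the right of the pedal.
- sleeve_grip (a point): Point on the chuck's vertical axis, 102 mm above the table, at the height at which to grip the sleeve. The sleeve is a ribbed upright ring of 46 mm outer and 34 mm inner diameter, from 73 to 118 mm above the table, with a small white tick on its upper rim; nothing stands beside it, 25 mm and more are free below its lower edge at 73 mm except for a neck of 40 mm diameter. The jaws and spindle stick up out of it, to 126 and 138 mm. This point does not turn with the sleeve.
- sleeve (a joint): Turn of the chuck sleeve, rad, growing clockwise as seen from above; it starts between 0 and 0.4, stops at 1.35, and stays where it is left (friction about 0.25 N m). Each jaw moves 4 mm inwards per rad. The jaws meet the spindle at about 1.1; from there the resistance grows, and the grip is tight from 1.2 up to the stop; turning right to the stop is fine.
- jaw_a: One of three steel jaws at 120 degrees, inside the sleeve, 7.5 mm deep radially, 9 mm wide, 26 mm tall, 100 to 126 mm above the table. Origin: lower edge of its inner face; its x axis points radially outwards. The inner face lies 9.4 mm from the chuck's axis at sleeve 0 and 5 mm when it meets the spindle.
- jaw_b: Second jaw, as jaw_a.
- jaw_c: Third jaw, as jaw_a.
- spindle: Loose upright steel rod of 10 mm diameter, 83 mm long (the last 12 mm is a brass stud of 7 mm), 50 g or so, standing in the chuck's bore between the jaws; its foot rests 55 mm above the table and its top is 138 mm above it. Origin: centre of its lower end; z along the rod, up.
- pedal: Run pedal, fixed to the table: grey base plate 140 x 100 x 12 mm, with two upright aluminium side rails 8 mm thick, whose flat tops are 54 mm above the table, 72 mm apart inside. Between them lies the black sprung paddle. Origin: centre of the underside; x points from the paddle's free end to its hinge, z up.
- paddle (a joint): How far the paddle is pressed, rad: 0 = released (its free end stands up by 0.16 rad), 0.16 = level, its top flush with the side rails, 0.32 = bottom stop. The spring pushes it back to 0: about 0.3 N m at 0, 0.6 N m at level, 0.9 N m at the stop, that is 3, 7 and 10 N at the point paddle_pad.
- paddle_pad (a point): Where to press: on the top face of the paddle, on its middle line, 90 mm from the hinge axis, 23 mm from its free end; it moves with the paddle. The paddle is 117 mm long, 64 mm wide, 8 mm thick; its hinge lies 46 mm above the table, 55 mm along +x of the pedal's origin. This point is about 68 mm above the table when released, 54 mm when level, 39 mm at the stop. 90 mm from the hinge, 0.01 rad is 0.9 mm of travel.
- brush_pot: Bystander: white ceramic pot, 76 mm wide, 90 mm high, with three brushes up to 160 mm high. Origin: centre of its underside. Leave alone.
- tape_roll: Bystander: brown roll of tape lying flat, 90 mm wide, 24 mm high. Origin: centre of its underside. Leave alone.
- glue: Bystander: white glue bottle, 44 mm wide, 110 mm high. Origin: centre of its underside. Leave alone.
Things that resemble listed ones, but are neither listed nor needed, are in the scene too. What is shaped like the spinner but turquoise is not meant.

How it is judged (in metres and radians):
On the way, in this order (a step that is already met when the one before it is completed fails the run):
1. the three jaws grip the upright spindle and the sleeve has been let go (value of joint sleeve above 1.15 rad and contact force between each of jaw_a, jaw_b, jaw_c and spindle above 1.5 N and horizontal distance between spindle and sleeve_grip below 0.003 m and angle between spindle's own z axis and vertical below 0.06 rad and z of spindle in the frame of spinner below 0.06 m and contact force between the fingers and spinner below 0.3 N), for 0.2 s.
2. the paddle is held level by the fingers (value of joint paddle between 0.12 and 0.2 rad and contact force between the fingers and pedal above 3 N), for 0.5 s.
At the end, for the whole second after the job is handed in: Sleeve past 1.15 rad, each jaw pressing the spindle with over 1.5 N; spindle upright (0.06 rad), centred (3 mm), seated (5 mm); the fingers press the paddle with over 3 N and hold it level, joint 0.12 to 0.20 rad (about 3.5 mm of flush where pressed), at rest (all of step 2 and value of joint sleeve above 1.15 rad and contact force between each of jaw_a, jaw_b, jaw_c and spindle above 1.5 N and horizontal distance between spindle and sleeve_grip below 0.003 m and angle between spindle's own z axis and vertical below 0.06 rad and z of spindle in the frame of spinner below 0.06 m and velocity of joint paddle below 0.05 rad/s and contact force between each of brush_pot, tape_roll, glue and pedal below 0.2 N); the arm keeps its last pose, push and grip.
It fails at once if the run paddle is pressed while the chuck is not yet tight (value of joint paddle above 0.08 rad and value of joint sleeve below 1.15 rad).
It fails at once if a bystander is moved by more than 20 mm (distance of any of brush_pot, tape_roll, glue from where it was at the start of the episode above 0.02 m).
It also fails if it takes over 42 s, if anything falls off the work surface, if the arm or the gripper's body presses on something with over 40 N, if the wrist force passes 120 N, or if a joint passes its speed limit or range.

ROBOT

A 7-joint arm with a two-finger parallel gripper is mounted at the origin on the work surface. World frame = base frame: x ahead of the robot, y to its left, z up, the work surface at z = 0. Lengths are in m, angles in degrees, forces in N, time in s.
With the tool pointing down it reaches from about 0.425 to 0.8 m from the base axis. Payload 8.3 kg.
Tool frame: the origin (TCP) lies on the centre line of the jaws, within the pads' length; the fingertips stand 19 mm ahead of it and the grasp point (between the pads) is the TCP; z points along the fingers, y is the line along which they close (so a half turn about z gives the same grasp; the last joint's range is limited). The gripper opens to 85 mm and grips with 20 to 120 N. Pads are 22 mm wide; open, the fingers measure 114 mm over their backs; the gripper's body (76 mm by 85 mm) begins 54 mm behind the grasp point. The pads swing forward as they close: fully open they stand 13 mm farther back than shut.
Start: joints at [68.531, 21.967, 0.94, 78.501, -0.361, 79.538, -2.664], TCP at [0.192, -0.595, 0.25] pointing down, gripper open.
Joint ranges: [-169.22, 169.22], [-14.56, 117.87], [-87.37, 89.26], [10.42, 133.3], [-82.24, 262.24], [0.94, 117.77], [-172.7, 172.7]. Speed limits (degrees/s): [136.94, 136.94, 172.46, 172.46, 180, 180, 180].

INTERFACE

Orientations are given as a 3x3 rotation matrix whose columns are the frame's x, y, z axes.
In Python, from cell import readout, eyes, manip gives the robot as it stands.
- The arm moves only by the tool jog_arm, never from a script. Its argument "motion" is one flat list of numbers, 6 for each row, row after row: the shift along the world's x, y, z in cm, then the turn, a rotation vector about the world's x, y, z in degrees. A call has 1 to 12 rows; each row shifts and turns the commanded pose from where the row before left it; what a row does not reach is not made up. A row lasts 1/12 s, in which the tool goes at most 41.7 mm and 7.16 degrees, less where a joint would pass 70% of its speed; a pose out of reach is approached as far as the arm can. A call with a gripper value outside its range is refused whole. "hand" is the opening, from -1 (shut) to 1 (fully open), set as the call begins (left out, the last holds). The fingers move at their own pace and stop on an object; the grip force is fixed at half the most. Time passes only in rows, so rows that do not move let the fingers close. It gives the time, the measured TCP pose, the force, the opening and the grip force at its end, in the units of the state.
- readout.read_state(): the state, without advancing time (a new reading comes with each control period).
- eyes.grab_frame(name): name is "scene" or "top" or "wrist"; returns the picture (400x640x3 uint8, red, green, blue); there is no depth.
- eyes.camera_model(name): a dict with "fx", "fy", "cx", "cy" (pixels), "rvec" (rotation vector, rad) and "tvec" (3), from world to camera coordinates, as OpenCV has them. Camera axes: x right, y down, z forward; pixel columns grow to the right and rows downward; lengths in m; the calibration is good to about 2 mm. The wrist camera is an equidistant fisheye: a pixel r from the principal point sees the ray r / f radians off the axis. A picture is of the moment at which its call begins: read the wrist's pose just before it. camera_model takes no time and is no camera call; for the wrist camera it gives the pose at the moment of the call.
- manip.close_job(): hands the job in; it is judged then, once.
The state is a dict: "t": time; "joint_pos": joint angles; "qd": joint speeds; "joint_torque": joint torques, N m; "ee_pos": TCP position; "tool_rot": TCP orientation; "contact_force": force on the tool from outside, world axes, zero at the start; "ft_torque": the same for the moment, N m; "gripper_width": finger opening in m; "grasp_force": force on a finger pad.
Only numpy, scipy, OpenCV 4.12 (cv2) and the standard library are available. Lean on these libraries where they do the work, as an engineer would, in place of code of your own. Each camera call takes 0.05 s, during which the arm holds its last target. There are 200 camera calls.

## Working session

There is one attempt and no reset: what is moved stays moved. The work goes in short steps, Python scripts to look and compute and a tool call to move; the robot and the scene stay as the last step left them, time stands still between calls to the robot, and variables do not carry over. Pictures are saved under pics/ and viewed, at most 10 in all, crops included, and the job is handed in when it is done.

Besides the shell and the picture viewer there is one more tool, called after "Emit:" as name(argument=value, ...), one argument or row to a line, values as JSON. jog_arm: Moves the arm, as the interface text tells. Its arguments: {"type":"object","properties":{"motion":{"type":"array"},"hand":{"type":"number"}},"required":["motion"]}

```bash
mkdir -p pics; cat > h.py <<'E'
import numpy as np, cv2
from cell import readout, eyes, manip
def ray(name,u,v,m=None):
    m=m or eyes.camera_model(name)
    R=cv2.Rodrigues(np.array(m["rvec"],float))[0];t=np.array(m["tvec"],float).ravel()
    x,y=(u-m["cx"])/m["fx"],(v-m["cy"])/m["fy"]
    if name=="wrist":
        r=np.hypot(x,y);d=np.array([x/r*np.sin(r),y/r*np.sin(r),np.cos(r)]) if r>0 else np.array([0,0,1.])
    else: d=np.array([x,y,1.])
    return -R.T@t, R.T@d
def onz(name,u,v,z,m=None):
    c,d=ray(name,u,v,m);return c+d*(z-c[2])/d[2]
def proj(name,p,m=None):
    m=m or eyes.camera_model(name)
    R=cv2.Rodrigues(np.array(m["rvec"],float))[0];q=R@np.array(p)+np.array(m["tvec"]).ravel()
    if name=="wrist":
        r=np.hypot(q[0],q[1]);th=np.arctan2(r,q[2]);s=th/r
        return m["cx"]+m["fx"]*q[0]*s,m["cy"]+m["fy"]*q[1]*s
    return m["cx"]+m["fx"]*q[0]/q[2],m["cy"]+m["fy"]*q[1]/q[2]
def save(n,img): cv2.imwrite("pics/"+n+".png",cv2.cvtColor(img,cv2.COLOR_RGB2BGR))
E
python3 - <<'E'
from h import *
s=eyes.grab_frame("scene");t=eyes.grab_frame("top")
np.save("s0.npy",s);np.save("t0.npy",t);save("s0",s);save("t0",t)
print(readout.read_state())
for n in("scene","top"):
  m=eyes.camera_model(n);print(m, ray(n,320,200))
E
```

```text
{'t': 0.1, 'joint_pos': array([68.53163481, 22.01167558,  0.93895894, 78.55493332, -0.36092115,
       79.54023078, -2.66312208]), 'qd': array([-0.13037983, -0.06270058, -0.04091694, -0.17065426, -0.03603571,
        0.03190361,  0.03351544]), 'joint_torque': array([ 4.25731443e-03, -6.29132295e+01,  8.48038942e-01, -3.72757280e+01,
        1.67856237e-02,  1.04131291e-02,  8.76172180e-05]), 'ee_pos': array([ 0.1916254 , -0.59444619,  0.24936826]), 'tool_rot': array([[ 9.51762957e-01,  3.06833713e-01, -5.89001077e-04],
       [ 3.06834277e-01, -9.51761408e-01,  1.71701628e-03],
       [-3.37500126e-05, -1.81491821e-03, -9.99998352e-01]]), 'contact_force': array([0.20678103, 0.83413271, 0.19414696]), 'ft_torque': array([-0.05749182, -0.04217507, -0.01750541]), 'grasp_force': 0.0, 'gripper_width': 0.08529277889265964}
{'fx': 413.31649911288093, 'fy': 413.31649911288093, 'cx': 314.5806504121755, 'cy': 197.81655463429004, 'rvec': array([ 1.67967859,  1.95054414, -0.73497325]), 'tvec': array([ 0.06241981, -0.33162708,  1.28456372])} (array([1.09415478, 0.10081787, 0.74608163]), array([-0.65079835, -0.08418109, -0.75470185]))
{'fx': 516.9131527518003, 'fy': 516.9131527518003, 'cx': 312.69297780441605, 'cy': 198.52650156940086, 'rvec': array([ 2.19180388, -2.19055155,  0.0302836 ]), 'tvec': array([0.01000542, 0.50542827, 1.33644785])} (array([ 0.44618414, -0.01173693,  1.35736239]), array([ 0.04112221,  0.00221333, -0.99925573]))
```

View pics/s0.png

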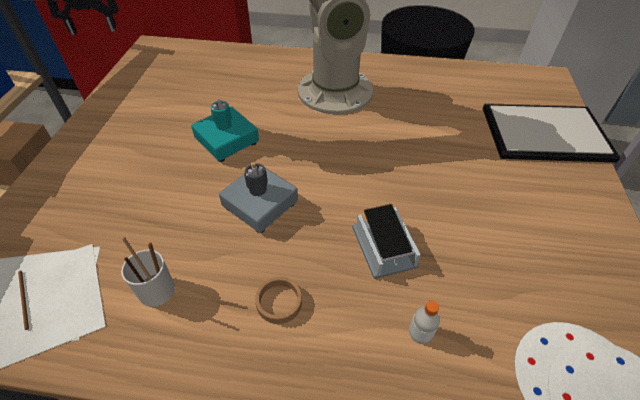

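View pics/t0.png

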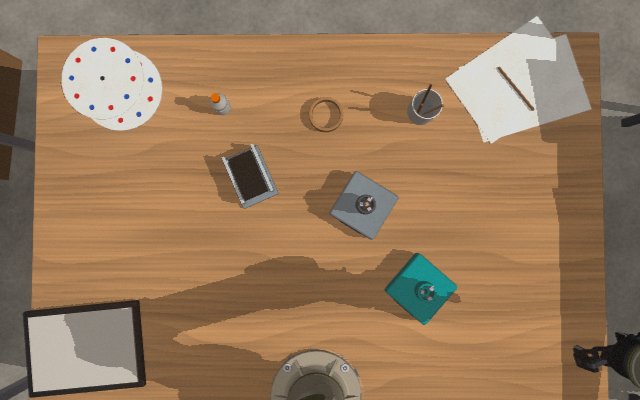

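Candidates for the spinner are the grey box with dark chuck at top (366,204) / scene (257,180), and the turquoise lookalike at top (425,291) / scene (225,115), which is not meant. The pedal is at top (249,177) / scene (388,240). The pot is at (425,105), the tape at (325,114) and the glue at (220,103). I choose the grey box and check it in a crop.

```bash
python3 - <<'E'
from h import *
s=np.load("s0.npy");t=np.load("t0.npy")
a=cv2.resize(t[140:250,210:410],(800,440),interpolation=cv2.INTER_CUBIC)
b=cv2.resize(s[150:285,210:430],(800,491),interpolation=cv2.INTER_CUBIC)
save("c0",cv2.resize(np.vstack([a,b]),(512,596)))
# box & paddle outlines in top
hsv=cv2.cvtColor(t,cv2.COLOR_RGB2HSV)
print(hsv[185,360],hsv[176,249],hsv[220,372],hsv[230,368])
for nm,mask,z in(("box",(hsv[...,1]<90)&(hsv[...,2]>70),.055),("padd",hsv[...,2]<60,.06)):
  m=mask.astype(np.uint8)*255
  cs,_=cv2.findContours(m,cv2.RETR_EXTERNAL,cv2.CHAIN_APPROX_NONE)
  for c in cs:
    if cv2.contourArea(c)<500: continue
    r=cv2.minAreaRect(c)
    if not(200<r[0][0]<420 and 140<r[0][1]<260):continue
    P=np.array([onz("top",*p,z) for p in cv2.boxPoints(r)])
    print(nm,r,P.round(4).tolist(),P.mean(0).round(4),np.linalg.norm(P-np.roll(P,1,0),axis=1).round(3))
for n,p in(("top",(366,204)),("scene",(257,175))):print(n,onz(n,*p,.118),onz(n,*p,.13))
E
```

```text
[101  19 144] [13 76 54] [ 99  18 139] [ 99  19 134]
box ((363.5862121582031, 204.9655303955078), (51.84613800048828, 51.62330627441406), 31.32869529724121) [[0.4657, -0.0291, 0.055], [0.577, -0.0969, 0.055], [0.5089, -0.208, 0.055], [0.3981, -0.1401, 0.055]] [ 0.4874 -0.1185  0.055 ] [0.13 0.13 0.13 0.13]
box ((249.50332641601562, 175.09852600097656), (56.74953079223633, 38.62629318237305), 66.25050354003906) [[0.6092, 0.244, 0.055], [0.6488, 0.1543, 0.055], [0.5167, 0.0957, 0.055], [0.4774, 0.185, 0.055]] [0.563  0.1697 0.055 ] [0.144 0.098 0.145 0.098]
box ((319.5, 172.0), (344.0, 639.0), 90.0) [[1.0183, 0.8206, 0.055], [1.0082, -0.8186, 0.055], [0.1445, -0.7956, 0.055], [0.137, 0.7961, 0.055]] [0.577  0.0006 0.055 ] [0.882 1.639 0.864 1.592]
padd ((247.24139404296875, 174.89654541015625), (44.3815803527832, 25.99867820739746), 66.80140686035156) [[0.6017, 0.2274, 0.06], [0.6276, 0.167, 0.06], [0.5243, 0.1222, 0.06], [0.4985, 0.1824, 0.06]] [0.563  0.1747 0.06  ] [0.113 0.066 0.113 0.065]
top [ 0.48762741 -0.11915909  0.118     ] [ 0.48722614 -0.11811899  0.13      ]
scene [ 0.50270115 -0.11152883  0.118     ] [ 0.51400134 -0.10747178  0.13      ]
```

View pics/c0.png

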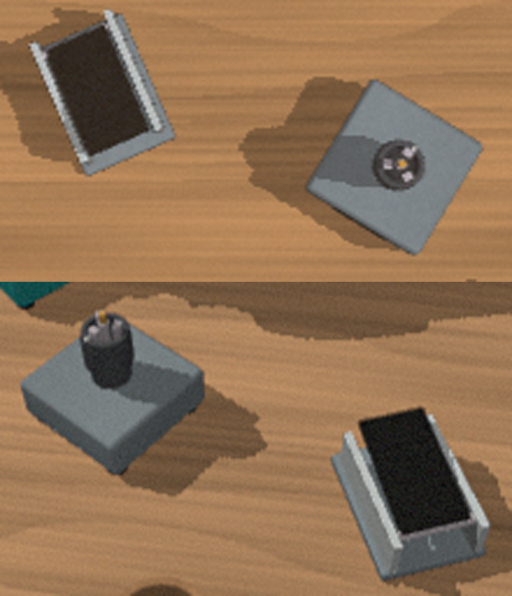

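The crop confirms the grey spinner: upright dark chuck, three jaws and a brass stud. Next I triangulate the paddle corners to find its free end, and start the approach.

Emit:
jog_arm(
  motion=[2.1, 3.4, 0, 0, 0, 0, 2.1, 3.4, 0, 0, 0, 0, 2.1, 3.4, 0, 0, 0, 0, 2.1, 3.4, 0, 0, 0, 0, 2.1, 3.4, 0, 0, 0, 0, 2.1, 3.4, 0, 0, 0, 0, 2.1, 3.4, 0, 0, 0, 0, 2.1, 3.4, 0, 0, 0, 0, 2.1, 3.4, 0, 0, 0, 0, 2.1, 3.4, 0, 0, 0, 0, 2.1, 3.4, 0, 0, 0, 0, 2.1, 3.4, 0, 0, 0, 0],
)

```text
t: 1.1
ee_pos: [0.4441, -0.185, 0.2502]
tool_rot: [[0.952, 0.307, -0.0], [0.307, -0.952, -0.0], [-0.0, -0.0, -1.0]]
contact_force: [1.4, -0.8, -0.1]
gripper_width: 0.0851
grasp_force: 0.0
```

```bash
python3 - <<'E'
from h import *
C={}
for n,f in(("scene","s0.npy"),("top","t0.npy")):
  im=np.load(f);v=cv2.cvtColor(im,cv2.COLOR_RGB2HSV)[...,2]
  m=(v<60 if n=="top" else v<50).astype(np.uint8)*255
  cs,_=cv2.findContours(m,cv2.RETR_EXTERNAL,cv2.CHAIN_APPROX_NONE)
  c0=(388,232) if n=="scene" else (248,175)
  c=[c for c in cs if cv2.contourArea(c)>300 and cv2.pointPolygonTest(c,c0,False)>0][0]
  e=cv2.approxPolyDP(cv2.convexHull(c),3.5,True)[:,0];print(n,e.tolist());C[n]=e
T=C["top"]
for p in C["scene"]:
  best=None
  for q in T:
    c1,d1=ray("scene",*p);c2,d2=ray("top",*q)
    k=np.linalg.lstsq(np.c_[d1,-d2],c2-c1,rcond=None)[0]
    a,b=c1+d1*k[0],c2+d2*k[1];g=np.linalg.norm(a-b)
    if best is None or g<best[0]:best=(g,(a+b)/2,q)
  print(p,best[2],best[1].round(4),round(best[0],4))
s=readout.read_state();print(s["t"],s["ee_pos"],s["joint_pos"].round(1))
print(ray("wrist",320,200))
E
```

```text
scene [[391, 205], [411, 251], [383, 257], [365, 210]]
top [[250, 150], [267, 190], [245, 200], [229, 159]]
[391 205] [245 200] [0.4993 0.1787 0.0662] 0.0006
[411 251] [229 159] [0.604  0.2226 0.0536] 0.0005
[383 257] [250 150] [0.6269 0.1684 0.0541] 0.0011
[365 210] [267 190] [0.5242 0.1237 0.0692] 0.0002
1.1 [ 0.44414227 -0.18495845  0.25017601] [ 37.5   5.2 -19.9  99.5   1.8  75.6 -54.9]
(array([ 0.5137105 , -0.16271891,  0.3737833 ]), array([-0.28158266, -0.07937612, -0.95624821]))
```

Free end is the one nearer the robot (z about 0.068 against 0.054 at the hinge). Next is a close look at the chuck.

```bash
python3 - <<'E'
from h import *
m=eyes.camera_model("wrist");w=eyes.grab_frame("wrist");np.save("w1.npy",w)
u,v=proj("wrist",(.4875,-.119,.118),m);print(m["fx"],u,v)
u=int(min(max(u,60),580));v=int(min(max(v,60),340))
x0,y0=u-60,v-60
save("w1",np.hstack([cv2.resize(w,(400,250)),cv2.resize(w[y0:y0+120,x0:x0+120],(400,400))[:400,:][75:325]]) if False else cv2.resize(w[y0:y0+120,x0:x0+120],(600,600)))
print(x0,y0)
E
```

```text
309.70691628693146 263.44165971525393 123.00233233315952
203 63
```

View pics/w1.png

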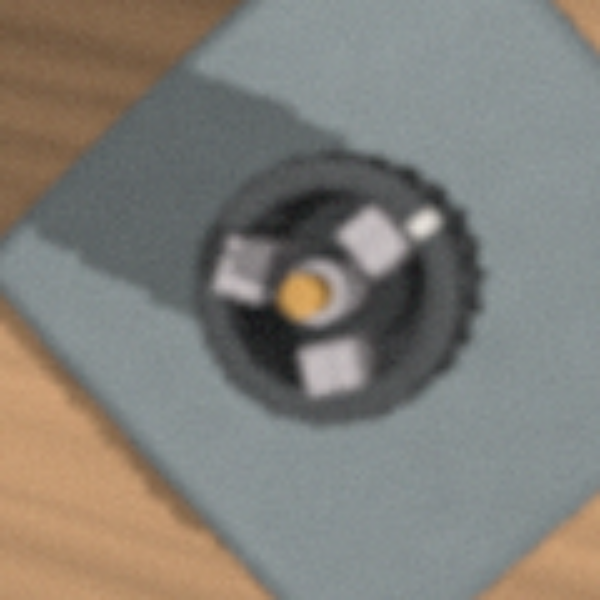

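The crop shows the chuck with the rim centred near crop (333,287), i.e. wrist pixel (269.6,120.4). The brass stud is at (263.6,122), the jaw tops average (266.4,121.2), and the white tick is at (288,107).

```bash
python3 - <<'E'
from h import *
m=eyes.camera_model("wrist")
for p,z in(((269.6,120.4),.118),((263.6,122),.138),((266.4,121.2),.126)):print(onz("wrist",*p,z,m).round(4))
w=np.load("w1.npy");hsv=cv2.cvtColor(w,cv2.COLOR_RGB2HSV)
k=((hsv[...,0]<28)&(hsv[...,1]>110)&(hsv[...,2]>140))[100:140,250:280]
y,x=np.nonzero(k);print(len(x),onz("wrist",x.mean()+250,y.mean()+100,.138,m))
print(readout.read_state()["ee_pos"])
E
```

```text
[ 0.4949 -0.1138  0.118 ]
[ 0.4941 -0.1128  0.138 ]
[ 0.4942 -0.1127  0.126 ]
61 [ 0.49433134 -0.11224738  0.138     ]
[ 0.44835553 -0.17634932  0.25037236]
```

Emit:
jog_arm(
  motion=[0.5, 0.8, -0.5, 0, 0, 4, 0.5, 0.8, -0.5, 0, 0, 4, 0.5, 0.8, -0.5, 0, 0, 4, 0.5, 0.8, -0.5, 0, 0, 4, 0.5, 0.8, -0.5, 0, 0, 4, 0.5, 0.8, -0.5, 0, 0, 4, 0.5, 0.8, -0.5, 0, 0, 4, 0.5, 0.8, -0.5, 0, 0, 4, 0.3, 0.3, 0, 0, 0, 0, 0, 0, 0, 0, 0, 0, 0, 0, 0, 0, 0, 0, 0, 0, 0, 0, 0, 0],
)

```text
t: 2.15
ee_pos: [0.4866, -0.1206, 0.2105]
tool_rot: [[0.646, 0.763, 0.0], [0.763, -0.646, -0.0], [-0.0, 0.0, -1.0]]
contact_force: [-0.4, 0.6, 0.9]
gripper_width: 0.0856
grasp_force: 0.0
```

```bash
python3 - <<'E'
from h import *
print(readout.read_state()["ee_pos"])
m=eyes.camera_model("wrist");w=eyes.grab_frame("wrist");np.save("w2.npy",w);import pickle;pickle.dump(m,open("w2m.pkl","wb"))
st=readout.read_state();print(st["ee_pos"],st["qd"].round(1),st["joint_pos"].round(1))
u,v=proj("wrist",(.4885,-.12,.118),m);print(u,v)
x0,y0=int(min(max(u-75,0),490)),int(min(max(v-75,0),250))
save("w2",cv2.resize(w[y0:y0+150,x0:x0+150],(600,600)));print(x0,y0)
hsv=cv2.cvtColor(w,cv2.COLOR_RGB2HSV)[y0:y0+150,x0:x0+150]
k=((hsv[...,0]<28)&(hsv[...,1]>150)&(hsv[...,2]>140)).astype(np.uint8)
n,l,s,c=cv2.connectedComponentsWithStats(k)
for i in range(1,n):
  if s[i,4]>30:print(s[i],c[i],onz("wrist",c[i][0]+x0,c[i][1]+y0,.138,m))
E
```

```text
[ 0.48658897 -0.12062799  0.21050756]
[ 0.48659916 -0.12064565  0.21054395] [-0.  -0.2 -0.1  0.1 -0.  -0.   0.2] [ 33.2   9.8 -25.6 100.1   4.5  71.1 -33.8]
324.29354338763994 206.56891344624842
249 131
```

View pics/w2.png

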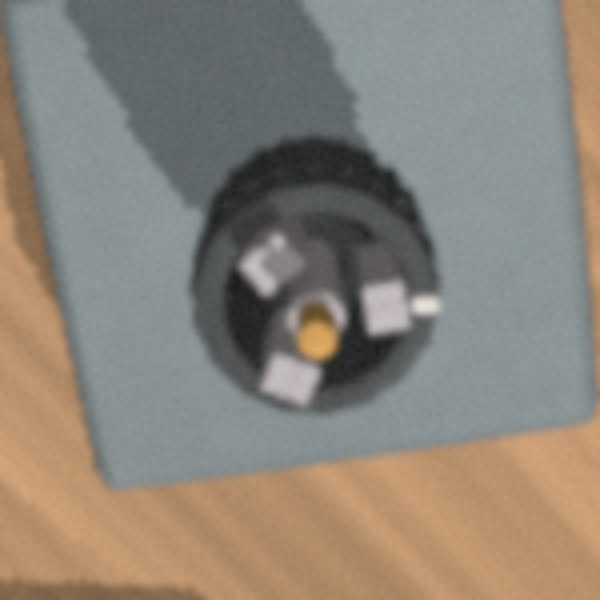

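The view shows the rim centred at pixel (328,205.2), the stud at (328.5,216), and the jaw tops averaging (315,316)/4, i.e. (327.8,210).

```bash
python3 - <<'E'
from h import *
import pickle;m=pickle.load(open("w2m.pkl","rb"))
for p,z in(((328,205.2),.118),((328.5,215.7),.138),((327.8,210),.126)):print(onz("wrist",*p,z,m).round(4))
E
```

```text
[ 0.4913 -0.121   0.118 ]
[ 0.4907 -0.1217  0.138 ]
[ 0.4904 -0.1215  0.126 ]
```

Emit:
jog_arm(
  motion=[0.3, 0, -1, 0, 0, 0, 0, 0, -2, 0, 0, 0, 0, 0, -2, 0, 0, 0, 0, 0, -2, 0, 0, 0, 0, 0, -2, 0, 0, 0, 0, 0, -1.3, 0, 0, 0, 0, 0, -0.5, 0, 0, 0, 0, 0, 0, 0, 0, 0, 0, 0, 0, 0, 0, 0],
  hand=1,
)

```text
t: 2.95
ee_pos: [0.4899, -0.12, 0.1025]
tool_rot: [[0.645, 0.764, 0.0], [0.764, -0.645, 0.0], [0.0, -0.0, -1.0]]
contact_force: [0.6, -0.6, 0.9]
gripper_width: 0.0852
grasp_force: 0.0
```

Emit:
jog_arm(
  motion=[0, 0, 0, 0, 0, 0, 0, 0, 0, 0, 0, 0, 0, 0, 0, 0, 0, 0, 0, 0, 0, 0, 0, 0, 0, 0, 0, 0, 0, 0, 0, 0, 0, 0, 0, 0, 0, 0, 0, 0, 0, 0, 0, 0, 0, 0, 0, 0],
  hand=-1,
)

```text
t: 3.62
ee_pos: [0.4907, -0.1203, 0.1034]
tool_rot: [[0.645, 0.764, 0.002], [0.764, -0.645, -0.001], [0.001, 0.002, -1.0]]
contact_force: [-0.2, -1.8, 6.5]
gripper_width: 0.0439
grasp_force: 62.0
```

Emit:
jog_arm(
  motion=[0, 0, 0, 0, 0, -5, 0, 0, 0, 0, 0, -5, 0, 0, 0, 0, 0, -5, 0, 0, 0, 0, 0, -5, 0, 0, 0, 0, 0, -5, 0, 0, 0, 0, 0, -5, 0, 0, 0, 0, 0, -5, 0, 0, 0, 0, 0, -5, 0, 0, 0, 0, 0, -5, 0, 0, 0, 0, 0, -5, 0, 0, 0, 0, 0, -5, 0, 0, 0, 0, 0, 0],
)

```text
t: 4.62
ee_pos: [0.4911, -0.1214, 0.1034]
tool_rot: [[0.995, -0.096, 0.004], [-0.096, -0.995, -0.002], [0.004, 0.002, -1.0]]
contact_force: [4.4, -4.7, 2.8]
gripper_width: 0.0438
grasp_force: 61.8
```

```bash
python3 -c "
from h import *
s=readout.read_state();print(s['t'],s['ft_torque'],s['contact_force'],s['joint_pos'].round(1))"
```

```text
4.6167 [-0.8768832  -0.53372314 -0.27000637] [ 4.36780425 -4.68260244  2.80207326] [ 24.9  15.6 -16.9 107.3   5.4  57.6 -89.8]
```

Emit:
jog_arm(
  motion=[0, 0, 0, 0, 0, -4, 0, 0, 0, 0, 0, -4, 0, 0, 0, 0, 0, -2, 0, 0, 0, 0, 0, 0],
)

```text
t: 4.95
ee_pos: [0.4911, -0.1216, 0.1034]
tool_rot: [[0.964, -0.264, 0.003], [-0.264, -0.964, -0.002], [0.004, 0.001, -1.0]]
contact_force: [2.8, -5.4, 3.6]
gripper_width: 0.0439
grasp_force: 61.8
```

```bash
python3 -c "
from h import *
s=readout.read_state();print(s['t'],s['ft_torque'],s['contact_force'],s['joint_pos'].round(1))"
```

```text
4.95 [-1.04515526 -0.50161525 -0.01028378] [ 2.80455619 -5.35664662  3.60666692] [ 23.7  15.5 -15.5 107.4   5.   57.5 -99.2]
```

Emit:
jog_arm(
  motion=[0, 0, 0, 0, 0, -4, 0, 0, 0, 0, 0, -4, 0, 0, 0, 0, 0, -2],
)

```text
t: 5.2
ee_pos: [0.4916, -0.122, 0.1035]
tool_rot: [[0.905, -0.426, 0.005], [-0.426, -0.905, -0.004], [0.006, 0.002, -1.0]]
contact_force: [11.1, -11.9, -6.7]
gripper_width: 0.0441
grasp_force: 84.3
```

```bash
python3 -c "
from h import *
s=readout.read_state();print(s['t'],s['ft_torque'],s['contact_force'],s['joint_pos'].round(1))
m=eyes.camera_model('wrist');w=eyes.grab_frame('wrist');np.save('w3.npy',w)
u,v=proj('wrist',(.4905,-.1215,.118),m);print(u,v)
x0,y0=int(min(max(u-60,0),520)),int(min(max(v-60,0),280));print(x0,y0)
save('w3',cv2.resize(w[y0:y0+120,x0:x0+120],(600,600)))
"
```

```text
5.2 [-2.51672228 -2.17721408  1.64693811] [ 11.09140869 -11.94394559  -6.72891401] [  22.4   15.4  -14.1  107.4    4.6   57.4 -108.8]
323.7899873257474 293.04829082138485
263 233
```

View pics/w3.png

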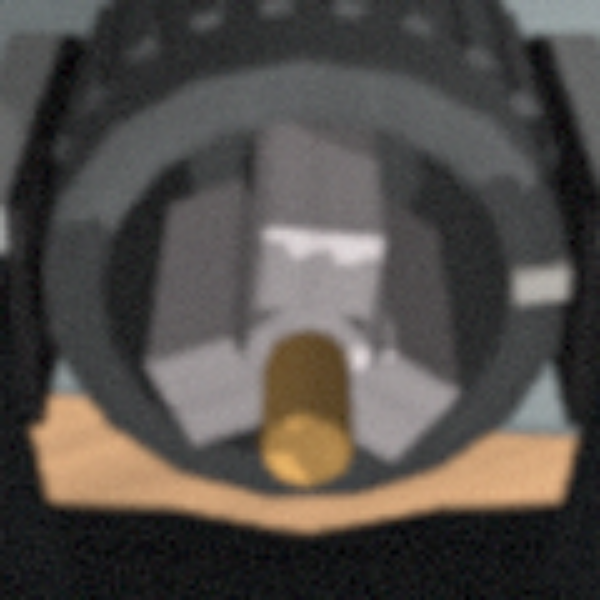

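The jaws now touch the spindle on all sides. The tick has stayed in place relative to the fingers, so there was no slip: about 75° (1.31 rad) turned, with torque rising. I release and rise.

Emit:
jog_arm(
  motion=[0, 0, 0, 0, 0, 0, 0, 0, 0, 0, 0, 0, 0, 0, 0, 0, 0, 0, 0, 0, 0, 0, 0, 0, 0, 0, 0, 0, 0, 0, 0, 0, 0, 0, 0, 0, 0, 0, 1, 0, 0, 0, 0, 0, 2, 0, 0, 0, 0, 0, 3, 0, 0, 0, 0, 0, 3, 0, 0, 0, 0, 0, 1, 0, 0, 0, 0, 0, 0, 0, 0, 0],
  hand=1,
)

```text
t: 6.25
ee_pos: [0.4916, -0.1201, 0.2063]
tool_rot: [[0.905, -0.425, 0.006], [-0.425, -0.905, -0.002], [0.007, -0.001, -1.0]]
contact_force: [0.4, -0.3, -0.3]
gripper_width: 0.0853
grasp_force: 0.0
```

Emit:
jog_arm(
  motion=[0, 0, 0, 0, 0, 0, 0, 0, 0, 0, 0, 0],
)

```text
t: 6.42
ee_pos: [0.4891, -0.1197, 0.2013]
tool_rot: [[0.905, -0.425, -0.001], [-0.425, -0.905, 0.0], [-0.001, 0.0, -1.0]]
contact_force: [0.1, 0.1, -0.6]
gripper_width: 0.0853
grasp_force: 0.0
```

```bash
python3 -c "
from h import *
s=readout.read_state();print(s['t'],s['ee_pos'],s['gripper_width'])
m=eyes.camera_model('wrist');w=eyes.grab_frame('wrist');np.save('w4.npy',w)
u,v=proj('wrist',(.4905,-.1215,.118),m);print(u,v)
x0,y0=int(min(max(u-60,0),520)),int(min(max(v-60,0),280));print(x0,y0)
save('w4',cv2.resize(w[y0:y0+120,x0:x0+120],(600,600)))
"
```

```text
6.4167 [ 0.48912277 -0.1197361   0.20134693] 0.08532698818835334
324.9913898111131 210.48588393269503
264 150
```

View pics/w4.png

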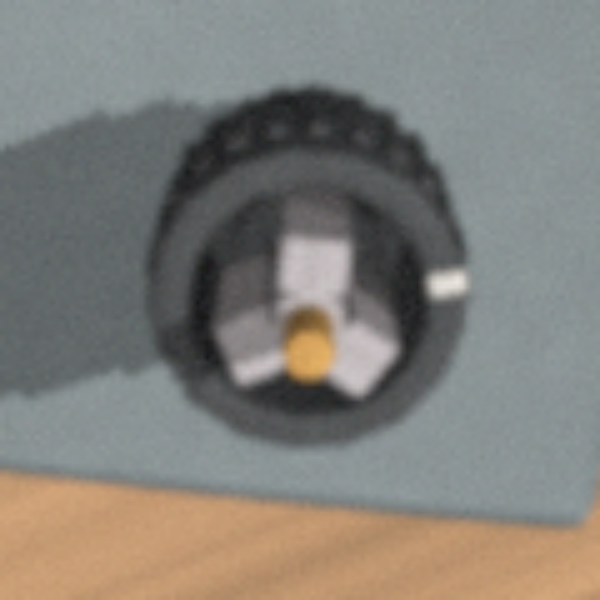

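Jaws closed around the centred, upright spindle. I check the tick's world angle before and after.

```bash
python3 - <<'E'
from h import *
import pickle
for f,m,o,lo in(("w2.npy",pickle.load(open("w2m.pkl","rb")),(249,131),(353,204)),("w4.npy",eyes.camera_model("wrist"),(264,150),(353,207))):
  w=np.load(f);g=w.min(2).astype(int)
  x0,y0=lo[0]-7,lo[1]-6;k=g[y0:y0+14,x0:x0+14]
  y,x=np.nonzero(k>185);print(len(x))
  t=onz("wrist",x.mean()+x0,y.mean()+y0,.118,m)
  for c in((.4908,-.1213),(.4895,-.1203)):
    d=t[:2]-c;print(f,t.round(4),np.hypot(*d).round(4),np.degrees(np.arctan2(d[1],d[0])).round(1))
E
```

```text
34
w2.npy [ 0.5031 -0.1332  0.118 ] 0.0171 -44.0
w2.npy [ 0.5031 -0.1332  0.118 ] 0.0188 -43.4
21
w4.npy [ 0.4848 -0.1408  0.118 ] 0.0204 -107.0
w4.npy [ 0.4848 -0.1408  0.118 ] 0.021 -102.8
```

```bash
python3 - <<'E'
from h import *
import pickle
m2=pickle.load(open("w2m.pkl","rb"));m4=eyes.camera_model("wrist")
def A(t,c):
  d=t-c;return np.hypot(*d).round(4),np.degrees(np.arctan2(d[1],d[0])).round(1)
for n,m,o,s,rc,tk,jw in(("w2",m2,(249,131),4,(316,297),(425,305),[(272,265),(384,307),(291,379)]),("w4",m4,(264,150),5,(310,297),(447,285),[(316,265),(250,345),(360,355)])):
  P=lambda p,z:onz("wrist",p[0]/s+o[0]-.0,p[1]/s+o[1],z,m)[:2]
  c=P(rc,.118);print(n,c.round(4),A(P(tk,.118),c))
  J=[P(j,.126) for j in jw]
  cj=np.mean(J,0);print([A(j,cj) for j in J])
E
```

```text
w2 [ 0.4912 -0.121 ] (np.float64(0.0202), np.float64(-44.7))
[(np.float64(0.0124), np.float64(88.0)), (np.float64(0.0123), np.float64(-31.0)), (np.float64(0.0125), np.float64(-150.9))]
w4 [ 0.4908 -0.1225] (np.float64(0.0194), np.float64(-109.9))
[(np.float64(0.0082), np.float64(-31.9)), (np.float64(0.0087), np.float64(87.5)), (np.float64(0.0085), np.float64(-149.4))]
```

Jaw radius and tick angle both agree: it started near 0.2 and turned about 1.14 rad, so it is now about 1.33, tight and at the stop. Now the pedal, with the fingers shut.

Emit:
jog_arm(
  motion=[0.3, 1.5, 0, 0, 0, 4, 0.4, 2.5, 0, 0, 0, 4, 0.4, 2.5, 0, 0, 0, 4, 0.4, 2.5, 0, 0, 0, 4, 0.4, 2.5, 0, 0, 0, 4, 0.4, 2.5, 0, 0, 0, 4, 0.4, 2.5, 0, 0, 0, 4, 0.4, 2.5, 0, 0, 0, 4, 0.4, 2.5, 0, 0, 0, 4, 0.4, 2.5, 0, 0, 0, 4, 0.4, 2.5, 0, 0, 0, 4, 0.2, 1.6, 0, 0, 0, 4],
  hand=-1,
)

```text
t: 7.47
ee_pos: [0.5339, 0.164, 0.2008]
tool_rot: [[0.919, 0.394, -0.002], [0.394, -0.919, 0.001], [-0.002, -0.002, -1.0]]
contact_force: [-0.0, -0.7, 0.4]
gripper_width: 0.0
grasp_force: 0.0
```

Emit:
jog_arm(
  motion=[0, 0, -2, 0, 0, 0, 0, 0, -2, 0, 0, 0, 0, 0, -2, 0, 0, 0, 0, 0, -2, 0, 0, 0, 0, 0, -1, 0, 0, 0, 0, 0, 0, 0, 0, 0, 0, 0, 0, 0, 0, 0],
)

```text
t: 8.05
ee_pos: [0.5343, 0.1611, 0.1117]
tool_rot: [[0.921, 0.389, -0.002], [0.389, -0.921, -0.0], [-0.002, -0.001, -1.0]]
contact_force: [0.1, 0.0, 0.5]
gripper_width: -0.0002
grasp_force: 0.0
```

```bash
python3 -c "
from h import *
s=readout.read_state();print(s['t'],s['ee_pos'],s['gripper_width'],s['contact_force'])
w=eyes.grab_frame('scene');t=eyes.grab_frame('top')
save('p1',np.vstack([cv2.resize(w[130:290,210:450],(600,400)),cv2.resize(t[130:210,190:340],(375,200),interpolation=cv2.INTER_CUBIC)[:, :].repeat(1,0) if False else cv2.resize(t[140:210,190:400],(600,200))]))
"
```

```text
8.05 [0.5343001  0.16106854 0.1117309 ] -0.00018506971549200248 [0.09760252 0.01504493 0.47338437]
```

View pics/p1.png

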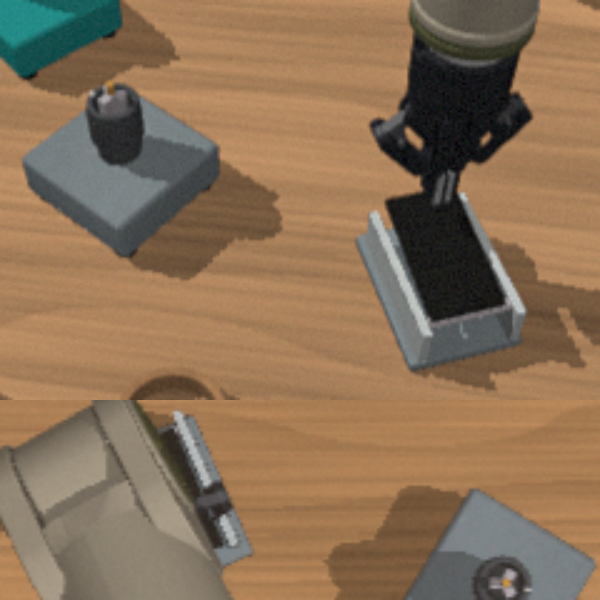

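The shut fingers are over the free end, on the paddle's middle line. I press down in stages and watch the force.

Emit:
jog_arm(
  motion=[0, 0, -0.8, 0, 0, 0, 0, 0, -0.8, 0, 0, 0, 0, 0, -0.8, 0, 0, 0, 0, 0, -0.4, 0, 0, 0, 0, 0, 0, 0, 0, 0, 0, 0, 0, 0, 0, 0],
)

```text
t: 8.65
ee_pos: [0.5346, 0.161, 0.0841]
tool_rot: [[0.921, 0.389, -0.001], [0.389, -0.921, -0.0], [-0.001, 0.0, -1.0]]
contact_force: [-2.0, -0.7, 4.4]
gripper_width: -0.0002
grasp_force: 1.6
```

Emit:
jog_arm(
  motion=[0, 0, -0.3, 0, 0, 0, 0, 0, -0.3, 0, 0, 0, 0, 0, -0.2, 0, 0, 0, 0, 0, 0, 0, 0, 0, 0, 0, 0, 0, 0, 0, 0, 0, 0, 0, 0, 0],
)

```text
t: 9.15
ee_pos: [0.5347, 0.1611, 0.0764]
tool_rot: [[0.921, 0.389, -0.0], [0.389, -0.921, -0.0], [-0.0, 0.0, -1.0]]
contact_force: [-3.0, -1.2, 5.2]
gripper_width: -0.0
grasp_force: 2.6
```

Emit:
jog_arm(
  motion=[0, 0, -0.2, 0, 0, 0, 0, 0, -0.1, 0, 0, 0, 0, 0, 0, 0, 0, 0, 0, 0, 0, 0, 0, 0, 0, 0, 0, 0, 0, 0, 0, 0, 0, 0, 0, 0, 0, 0, 0, 0, 0, 0, 0, 0, 0, 0, 0, 0, 0, 0, 0, 0, 0, 0, 0, 0, 0, 0, 0, 0],
)

```text
t: 9.98
ee_pos: [0.5347, 0.1611, 0.0735]
tool_rot: [[0.921, 0.389, -0.0], [0.389, -0.921, -0.0], [-0.0, 0.0, -1.0]]
contact_force: [-4.0, -1.0, 6.3]
gripper_width: -0.0
grasp_force: 3.0
```

```bash
python3 - <<'E'
from h import *
s=readout.read_state();print(s['t'],s['ee_pos'],s['contact_force'])
w=eyes.grab_frame('scene')
save('p2',cv2.resize(w[190:280,340:440],(660,594),interpolation=cv2.INTER_CUBIC))
E
```

```text
9.9833 [0.53468118 0.16108422 0.07349102] [-3.9927739  -1.02698673  6.29901293]
```

View pics/p2.png

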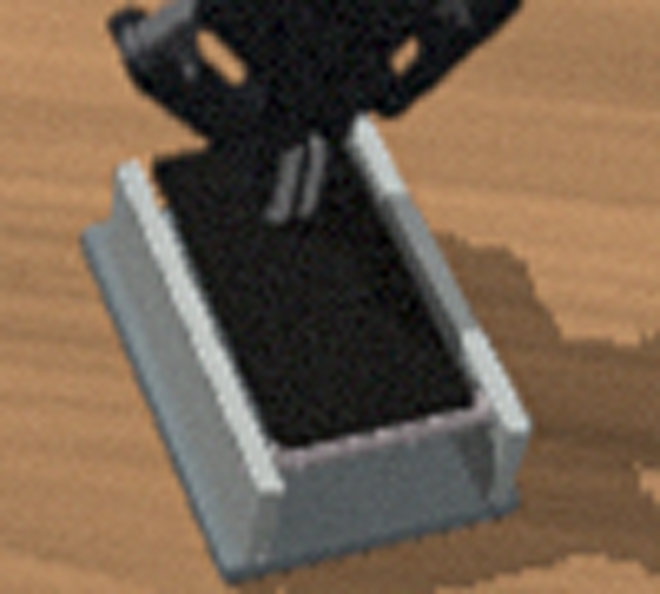

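The paddle's edges run parallel to and flush with the rails. Tip height is 0.0545 m, vertical force 6.3 N, and the fingers are at rest on it, so I hand in.

```bash
python3 -c "
from h import *
print(manip.close_job())"
```

```text
the job is handed in; nothing more can be done
None
```

The job is handed in, with no verdict returned: by the camera and force readings, the chuck sleeve is turned to about 1.33 rad and let go, gripping the spindle, and the shut fingers are holding the paddle level at about 6 N.

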